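Fit the captive deck plate into the drip case

TASK

The blue deck plate is lying loose on top of the white drip case; it is longer than the opening, so it has to go in tilted. Work its back end down through the opening and in under the deep back lip (the one with the yellow stripe) until the front end drops past the front lip, then bring the plate forward, up to about the front wall, so that it lies flat on the inside ledges with both ends well under the lips. Leave the other things on the bench where they are.

Things in the scene. Friction and masses are not known exactly. Their poses are not given: they have to be found in the camera images.
- drip_case: White open-topped case fixed to the bench, 211 (x) x 118 (y) x 69 mm high, turned up to 0.35 rad. Origin on the bench below the middle of the opening; x runs from the front wall to the back wall (away from the robot), z up. In mm: side walls y = +-53 inside, +-59 outside, up to z = 69, x = -92 to 119; feet to y = +-73, 4 high. Opening x = -75 to 75, open over the full 106 between the side walls.
- front_lip (a point): Middle of the inner edge of the front aluminium lip, on its top: case x = -75, z = 57 mm. The lip spans case x = -92 to -75, underside z = 52, top z = 57. Under it the cavity reaches only 11 mm further, to the front wall at x = -86, so the plate cannot be got in front end first.
- back_lip (a point): Middle of the inner edge of the deep back aluminium lip (yellow stripe), on its top: case x = 75, z = 57 mm. The lip spans case x = 75 to 119, underside z = 52, top z = 57. Under it the cavity reaches 38 mm further, to the back wall at x = 113.
- ledge (a point): Middle of the case at the height of the ledges: case x = 0, z = 30 mm. Ledges run all round inside the case, top at z = 30, 12 mm wide along the sides, open in the middle. Seated against the front wall the plate's origin is here (y within 3 mm); it is held under both lips while its origin is 0 to 7 mm behind this point.
- deck_plate: Loose blue plate, 172 (x) x 100 (y) x 5 mm, 0.2 to 0.4 kg, with black marks (no holes) and a black bridge handle. Origin at the centre of its underside, x to its back end, z up. Starts flat on both lips, 3 mm play to each side wall, origin at case z = 57, x within 8 mm of 0. Slid to case x below -11 its back end tips in on to the side ledges by itself; the front end stays up on the front lip.
- plate_handle (a point): Middle of the black handle bar: round, 12 mm thick, 60 mm along y, centre 24 mm above the plate's underside at plate x = -10; 13 mm gap below. Push it from either side with closed fingers (1 to 3 N) or grip it. Pushed back from the tipped pose the plate slides under the back lip; with its origin past case x = 12 the front end drops on to the ledges, and the flat plate can slide 27 mm.
- plate_front (a point): Middle of the lower front edge of the plate (plate x = -86 mm)
- plate_back (a point): Middle of the lower back edge of the plate (plate x = +86 mm)
- tube_rack: Bystander: blue tube block, 62x125x36 mm, loose, origin centre of its underside
- beaker: Bystander: small glass beaker, 50 mm wide, 66 mm high, loose, origin centre of its underside
- timer: Bystander: white timer, 66x62x20 mm, loose, origin centre of its underside
- calculator: Bystander: black calculator, 128x74x14 mm, loose, origin centre of its underside
- dropper_bottle: Bystander: white dropper bottle with a red cap, 34 mm wide, 75 mm high, loose, origin centre of its underside

How it is judged (in metres and radians):
At the end, for the whole second after the job is handed in: The deck plate lies flat (within 0.04 rad) on the ledges inside the case (its underside 26 to 34 mm above the case's foot), at rest, its front end at least 4 mm under the front lip and its back end at least 4 mm under the back lip (z of deck_plate in the frame of drip_case between 0.026 and 0.034 m and angle between deck_plate's own z axis and vertical below 0.04 rad and x of plate_front in the frame of drip_case below -0.079 m and x of plate_back in the frame of drip_case above 0.079 m and linear speed of deck_plate below 0.01 m/s); the robot touches nothing.
It fails at once if a bystander is moved by more than 3 cm (distance of any of tube_rack, beaker, timer, calculator, dropper_bottle from where it was at the start of the episode above 0.03 m).
It also fails if it takes over 43 s, if anything falls off the work surface, if the arm or the gripper's body presses on something with over 40 N, if the wrist force passes 120 N, or if a joint passes its speed limit or range.

ROBOT

A 6-joint arm with a two-finger parallel gripper is mounted at the origin on a cart in front of the work surface, level with it; the furniture and walls round the work are solid. World frame = base frame: x ahead of the robot, y to its left, z up, the work surface at z = 0. Lengths are in m, angles in degrees, forces in N, time in s.
With the tool pointing down it reaches from about 0.275 to 0.975 m from the base axis. Payload 8.4 kg.
Tool frame: the origin (TCP) lies midway between the tips of the shut fingers; the grasp point (between the pads) lies 19 mm behind it; z points along the fingers, y is the line along which they close (so a half turn about z gives the same grasp; the last joint's range is limited). The gripper opens to 92 mm and grips with 3 to 60 N. Pads are 20 mm wide; open, the fingers measure 128 mm over their backs; the gripper's body (75 mm by 189 mm) begins 69 mm behind the grasp point.
Start: joints at [-74.278, 20.225, 93.587, -0, 66.188, -0.138], TCP at [0.171, -0.601, 0.215] pointing down, gripper open.
Joint ranges: [-150.9, 150.9], [-52.94, 120.26], [3.33, 152.33], [-74.26, 254.26], [0, 154.13], [-172.89, 172.89]. Speed limits (degrees/s): [127.2, 127.2, 159.86, 180, 180, 180].

INTERFACE

Orientations are given as a 3x3 rotation matrix whose columns are the frame's x, y, z axes.
In Python, from plant import env, cams gives the robot as it stands.
- The arm moves only by the tool send_rows, never from a script. Its argument "targets" is a list of rows, each a list of 7 numbers: the shift along the world's x, y, z in units of 500 mm (1.0 is 500 mm), then the turn, a rotation vector about the world's x, y, z in units of 90 degrees (1.0 is 90 degrees), then the gripper's target within -1 to 1 (shut at 1, half-way at 0, fully open at -1). In form: [[tx, ty, tz, rx, ry, rz, hand], ...]. A call has 1 to 10 rows; each row shifts and turns the commanded pose from where the row before left it; what a row does not reach is not made up. A row lasts 1/10 s, in which the tool goes at most 50 mm and 8.59 degrees, less where a joint would pass 70% of its speed; a pose out of reach is approached as far as the arm can. A call with a number of a shift or a turn outside -1 to 1 is refused whole. A call with a gripper value outside its range is refused whole. The fingers move at their own pace and stop on an object; the grip force is fixed at half the most. Time passes only in rows, so rows that do not move let the fingers close. It gives the time, the measured TCP pose, the force, the opening and the grip force at its end, in the units of the state.
- env.sense(): the state, without advancing time (a new reading comes with each control period).
- cams.get_image(name): name is "scene" or "top"; returns a dict with "color" (384x512x3 uint8, red, green, blue), "fx", "fy", "cx", "cy" (pixels), "R" (3x3) and "t" (3): a world point X has camera coordinates R X + t. Camera axes: x right, y down, z forward; pixel columns grow to the right and rows downward; lengths in m; the calibration is good to about 2 mm. A picture is of the moment at which its call begins. There is no depth.
- env.finish_job(): hands the job in; it is judged then, once.
The state is a dict: "time_s": time; "joints": joint angles; "qd": joint speeds; "effort": joint torques, N m; "tool_pos": TCP position; "tool_rot": TCP orientation; "force": force on the tool from outside, world axes, zero at the start; "moment": the same for the moment, N m; "grip_width": opening from 0.0 (shut) to 1.0 (fully open); "grasp_force": force on a finger pad.
Only numpy, scipy, OpenCV 4.12 (cv2) and the standard library are available. Lean on these libraries where they do the work, as an engineer would, in place of code of your own. Each camera call takes 0.05 s, during which the arm holds its last target. There are 200 camera calls.

## Working session

There is one attempt and no reset: what is moved stays moved. The work goes in short steps, Python scripts to look and compute and a tool call to move; the robot and the scene stay as the last step left them, time stands still between calls to the robot, and variables do not carry over. Pictures are saved under pics/ and viewed, at most 10 in all, crops included, and the job is handed in when it is done.

Besides the shell and the picture viewer there is one more tool, called after "Request:" as a command line: name --pt "numbers of a row" for each row, then --argument value for the rest. send_rows: Moves the arm, as the interface text tells. Shifts and turns lie within -1 to 1; 1 stands for 500 mm of shift or 90 degrees of turn. Its arguments: {"type":"object","properties":{"targets":{"type":"array","items":{"type":"array","items":{"type":"number","minimum":-1,"maximum":1}}}},"required":["targets"]}

```bash
mkdir -p pics
python3 - <<'E'
from plant import env,cams
import cv2,numpy as np,pickle
ims={n:cams.get_image(n) for n in("scene","top")}
pickle.dump(ims,open("ims0.pkl","wb"))
for n,i in ims.items():
    cv2.imwrite(f"pics/{n}0.png",i["color"][:,:,::-1]); print(n,i["fx"],i["cx"],i["cy"],np.round(i["R"],3).tolist(),np.round(i["t"],3))
print(env.sense())
E
```

```text
scene 387.2559064027301 261.26337825036825 188.24690178405274 [[-0.895, -0.446, -0.006], [-0.29, 0.591, -0.753], [0.34, -0.672, -0.658]] [0.554 0.229 0.786]
top 370.89254939305386 253.251650790791 192.5700639959491 [[-0.019, -1.0, 0.023], [-0.989, 0.016, -0.147], [0.147, -0.025, -0.989]] [0.026 0.612 1.045]
{'time_s': 0.1, 'joints': array([-7.42806095e+01,  2.02579466e+01,  9.36232993e+01, -1.77788960e-03,
        6.61881638e+01, -1.39001920e-01]), 'qd': array([ 0.10230483, -0.02950547, -0.13751648, -0.04899526, -0.0909678 ,
        0.13872738]), 'effort': array([ 1.71688730e-04, -5.94905913e+01, -3.34928834e+01,  6.98637916e-02,
        1.82690460e-02, -4.37758024e-05]), 'tool_pos': array([ 0.17064529, -0.60080331,  0.21395632]), 'tool_rot': array([[ 9.61936569e-01,  2.73272593e-01, -3.55534548e-04],
       [ 2.73272823e-01, -9.61935872e-01,  1.15842957e-03],
       [-2.54343827e-05, -1.21149370e-03, -9.99999266e-01]]), 'force': array([-0.30722289,  0.57800862, -0.33769189]), 'moment': array([-0.03976757,  0.02051904, -0.03537821]), 'grasp_force': 0.0, 'grip_width': 1.000280821909767}
```

View pics/scene0.png

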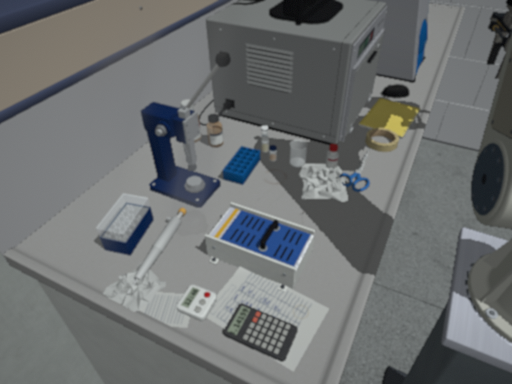

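View pics/top0.png

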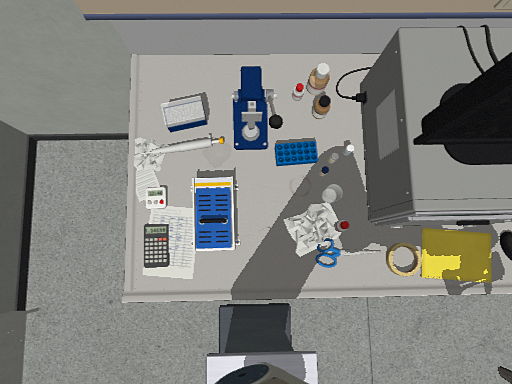

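Scene: case at about (260,240), handle bar at (268,236), stripe at the left (227,222). Top: case at (214,213), yellow stripe at (213,183), handle at (213,219), and nothing tall near the case.

```bash
cat > h.py <<'E'
import cv2,numpy as np
def ray(i,uv,z):
    R=np.array(i["R"]);t=np.array(i["t"]);uv=np.atleast_2d(uv).astype(float)
    d=np.c_[(uv[:,0]-i["cx"])/i["fx"],(uv[:,1]-i["cy"])/i["fy"],np.ones(len(uv))]@R
    c=-R.T@t
    return c+d*((z-c[2])/d[:,2])[:,None]
def proj(i,X):
    c=np.atleast_2d(X)@np.array(i["R"]).T+i["t"]
    return np.c_[c[:,0]/c[:,2]*i["fx"]+i["cx"],c[:,1]/c[:,2]*i["fy"]+i["cy"]]
def mask(i,lo,hi,box):
    m=cv2.inRange(cv2.cvtColor(i["color"],cv2.COLOR_RGB2HSV),lo,hi)
    o=np.zeros_like(m);x0,y0,x1,y1=box;o[y0:y1,x0:x1]=m[y0:y1,x0:x1];return o
def rect(m,i,z,close=0):
    if close:m=cv2.morphologyEx(m,cv2.MORPH_CLOSE,np.ones((close,close)))
    c=max(cv2.findContours(m,cv2.RETR_EXTERNAL,cv2.CHAIN_APPROX_NONE)[0],key=cv2.contourArea)
    P=ray(i,c[:,0,:],z)[:,:2]
    return cv2.minAreaRect((P*1000).astype(np.float32))
E
python3 - <<'E'
import pickle,numpy as np,cv2
from h import *
ims=pickle.load(open("ims0.pkl","rb"))
for n,b in(("top",(188,170,240,255)),("scene",(200,200,320,285))):
    i=ims[n]
    print(n,"plate",rect(mask(i,(100,120,50),(125,255,255),b),i,.062,9))
    print(n,"stripe",rect(mask(i,(15,100,100),(35,255,255),b),i,.057,3))
    k=mask(i,(0,0,0),(180,255,45),b); k=cv2.morphologyEx(k,cv2.MORPH_OPEN,np.ones((3,3)))
    r=rect(k,i,.081);print(n,"handle",r)
i=ims["top"];cv2.imwrite("pics/topc.png",cv2.resize(i["color"][160:260,170:260,::-1],None,fx=6,fy=6,interpolation=2)[:600])
E
```

```text
top plate ((540.6732177734375, 132.47718811035156), (98.01448822021484, 169.35923767089844), 89.41581726074219)
top stripe ((638.7317504882812, 134.86541748046875), (10.673266410827637, 104.59559631347656), 0.817451536655426)
top handle ((529.8358154296875, 130.41876220703125), (67.19544982910156, 8.403618812561035), 88.9865951538086)
scene plate ((542.9119873046875, 131.96743774414062), (168.2053680419922, 93.96051025390625), 0.5199138522148132)
scene stripe ((642.0111694335938, 129.56736755371094), (7.450182914733887, 95.23452758789062), 0.8178561925888062)
scene handle ((532.3338623046875, 138.46636962890625), (13.973588943481445, 80.54055786132812), 1.342354416847229)
```

View pics/topc.png

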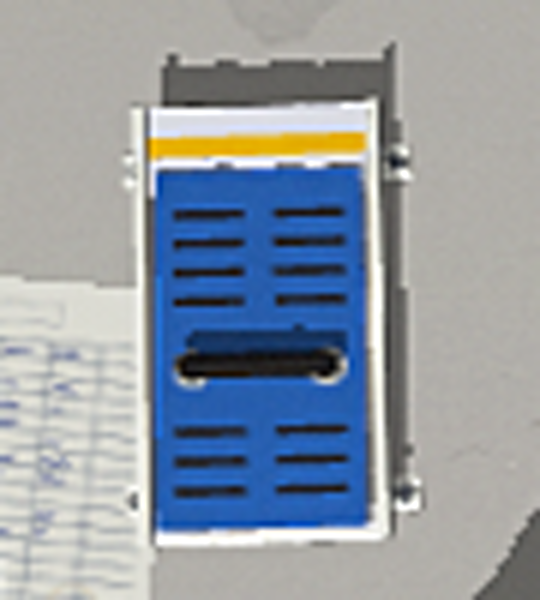

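The plate centre is about (0.541, 0.132) and the handle (0.531, 0.132). Plate size and handle height agree with the given sizes, and the yaw is about 0. Next I move behind the handle with the fingers shut.

Request:
send_rows --pt "0.044 0.0815 0 0 0 -0.0176 1" --pt "0.044 0.0815 0 0 0 -0.0176 1" --pt "0.044 0.0815 0 0 0 -0.0176 1" --pt "0.044 0.0815 0 0 0 -0.0176 1" --pt "0.044 0.0815 0 0 0 -0.0176 1" --pt "0.044 0.0815 0 0 0 -0.0176 1" --pt "0.044 0.0815 0 0 0 -0.0176 1" --pt "0.044 0.0815 0 0 0 -0.0176 1" --pt "0.044 0.0815 0 0 0 -0.0176 1" --pt "0.044 0.0815 0 0 0 -0.0176 1"

```text
time_s: 1.1
tool_pos: [0.3912, -0.1919, 0.2146]
tool_rot: [[1.0, -0.001, 0.0], [-0.001, -1.0, -0.0], [0.0, 0.0, -1.0]]
force: [0.2, -0.8, 0.1]
grip_width: 0.153
grasp_force: 0.0
```

Request:
send_rows --pt "0.044 0.0815 0 0 0 0 1" --pt "0.044 0.0815 0 0 0 0 1" --pt "0.044 0.0815 0 0 0 0 1" --pt "0.044 0.0815 0 0 0 0 1" --pt "0.044 0.0815 0 0 0 0 1" --pt "0.044 0.0815 0 0 0 0 1" --pt "0.044 0.0815 0 0 0 0 1" --pt "0.044 0.0815 0 0 0 0 1" --pt "0 0 0 0 0 0 1"

```text
time_s: 2.0
tool_pos: [0.5688, 0.1367, 0.2141]
tool_rot: [[1.0, 0.004, 0.001], [0.004, -1.0, 0.001], [0.001, -0.001, -1.0]]
force: [-0.1, -0.3, 0.3]
grip_width: 0.002
grasp_force: 0.0
```

Request:
send_rows --pt "0 -0.004 -0.07 0 0 0 1" --pt "0 -0.004 -0.07 0 0 0 1" --pt "0 0 -0.07 0 0 0 1" --pt "0 0 -0.04 0 0 0 1" --pt "0 0 -0.03 0 0 0 1" --pt "0 0 0 0 0 0 1" --pt "-0.016 0 0 0 0 0 1" --pt "-0.016 0 0 0 0 0 1" --pt "0 0 0 0 0 0 1"

```text
time_s: 2.9
tool_pos: [0.5499, 0.1283, 0.0756]
tool_rot: [[1.0, 0.001, 0.001], [0.001, -1.0, 0.0], [0.001, -0.0, -1.0]]
force: [0.0, 0.2, 0.6]
grip_width: 0.002
grasp_force: 0.0
```

Request:
send_rows --pt "-0.006 0.003 0 0 0 0 1" --pt "-0.006 0.003 0 0 0 0 1" --pt "-0.006 0 0 0 0 0 1" --pt "-0.006 0 0 0 0 0 1" --pt "-0.006 0 0 0 0 0 1"

```text
time_s: 3.4
tool_pos: [0.5367, 0.1315, 0.0752]
tool_rot: [[1.0, 0.0, 0.002], [0.0, -1.0, 0.001], [0.002, -0.001, -1.0]]
force: [4.5, 0.3, 3.8]
grip_width: 0.003
grasp_force: 2.1
```

```bash
cat > look.py <<'E'
import sys,pickle
from plant import env,cams
from h import *
ims={n:cams.get_image(n) for n in("scene","top")}
tag=sys.argv[1]
a=cv2.resize(ims["scene"]["color"][190:290,190:325],None,fx=3,fy=3,interpolation=2)
b=cv2.resize(ims["top"]["color"][165:265,180:250],None,fx=3,fy=3,interpolation=2)
cv2.imwrite(f"pics/{tag}.png",np.hstack([a,b])[:,:,::-1])
s=env.sense();print(s["time_s"],s["tool_pos"].round(4),s["force"].round(1))
E
python3 look.py a1
```

```text
3.5 [0.5358 0.1314 0.0748] [3.7 0.6 2.6]
```

View pics/a1.png

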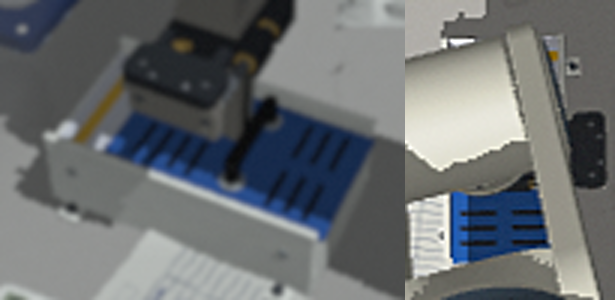

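The shut fingers touch the bar from behind, and the plate is still on the lips. I keep pulling it forward.

Request:
send_rows --pt "-0.006 0 0 0 0 0 1" --pt "-0.006 0 0 0 0 0 1" --pt "-0.006 0 0 0 0 0 1" --pt "0 0 0 0 0 0 1"

```text
time_s: 3.9
tool_pos: [0.5266, 0.1313, 0.0746]
tool_rot: [[1.0, 0.0, 0.0], [0.0, -1.0, 0.0], [0.0, -0.0, -1.0]]
force: [2.8, 0.3, 1.8]
grip_width: 0.004
grasp_force: 1.7
```

Request:
send_rows --pt "-0.006 0 0 0 0 0 1" --pt "-0.006 0 0 0 0 0 1" --pt "0 0 0 0 0 0 1"

```text
time_s: 4.2
tool_pos: [0.5216, 0.1314, 0.0751]
tool_rot: [[1.0, 0.0, 0.002], [0.0, -1.0, 0.0], [0.002, -0.0, -1.0]]
force: [4.9, -0.6, 3.5]
grip_width: 0.005
grasp_force: 3.1
```

```bash
python3 look.py a2
```

```text
4.3 [0.5217 0.1314 0.0751] [ 5.  -1.2  4.1]
```

View pics/a2.png

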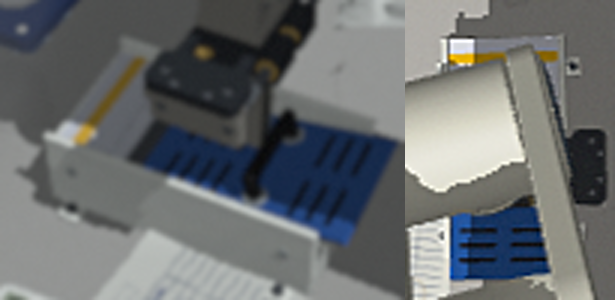

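The plate has slid forward and its back edge has left the stripe lip; it looks tipped in. I lift off, go over the bar and come down on its front side.

Request:
send_rows --pt "0.02 0 0 0 0 0 1" --pt "0.01 0 0.06 0 0 0 1" --pt "0 0 0.06 0 0 0 1" --pt "-0.07 0 0 0 0 0 1" --pt "-0.07 0 0 0 0 0 1" --pt "0 0 0 0 0 0 1" --pt "0 0 0 0 0 0 1"

```text
time_s: 5.0
tool_pos: [0.4651, 0.1312, 0.1344]
tool_rot: [[1.0, 0.001, -0.001], [0.001, -1.0, -0.0], [-0.001, 0.0, -1.0]]
force: [0.4, -0.0, -0.2]
grip_width: 0.006
grasp_force: 0.0
```

```bash
python3 look.py a3
```

```text
5.1 [0.4666 0.1314 0.1345] [-0.1  0.2 -0.3]
```

View pics/a3.png

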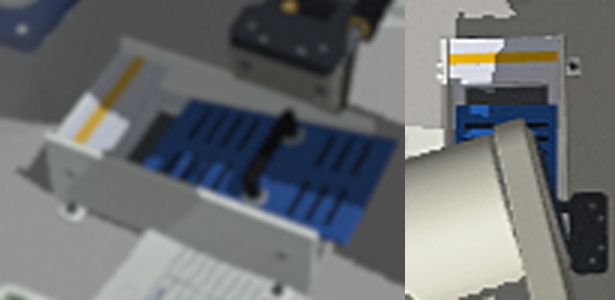

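The back end is tipped onto the ledges and the front rests on the front lip, with the fingers on the front side of the bar. I go down in front of the bar and push back.

Request:
send_rows --pt "0.028 0 -0.05 0 0 0 1" --pt "0 0 -0.05 0 0 0 1" --pt "0 0 -0.036 0 0 0 1" --pt "0 0 0 0 0 0 1" --pt "0.008 0 0 0 0 0 1" --pt "0.008 0 -0.004 0 0 0 1" --pt "0.008 0 -0.004 0 0 0 1" --pt "0 0 0 0 0 0 1"

```text
time_s: 5.9
tool_pos: [0.4929, 0.1314, 0.0631]
tool_rot: [[1.0, 0.0, 0.001], [0.0, -1.0, 0.0], [0.001, -0.0, -1.0]]
force: [0.1, -0.5, 0.2]
grip_width: 0.007
grasp_force: 0.0
```

Request:
send_rows --pt "0.008 0 0 0 0 0 1" --pt "0.008 0 0 0 0 0 1" --pt "0.008 0 0 0 0 0 1"

```text
time_s: 6.2
tool_pos: [0.504, 0.1313, 0.0627]
tool_rot: [[1.0, 0.0, -0.0], [0.0, -1.0, -0.0], [-0.0, 0.0, -1.0]]
force: [-0.8, 0.9, -0.5]
grip_width: 0.004
grasp_force: 0.5
```

Request:
send_rows --pt "0.008 0 -0.003 0 0 0 1" --pt "0.008 0 0 0 0 0 1" --pt "0.008 0 0 0 0 0 1" --pt "0 0 0 0 0 0 1"

```text
time_s: 6.6
tool_pos: [0.5167, 0.1314, 0.0611]
tool_rot: [[1.0, 0.0, 0.001], [0.0, -1.0, 0.0], [0.001, -0.0, -1.0]]
force: [-0.3, -0.1, -0.2]
grip_width: 0.006
grasp_force: 0.0
```

```bash
python3 look.py a4
```

```text
6.7 [0.5163 0.1314 0.0612] [ 0.8 -0.8  0. ]
```

View pics/a4.png

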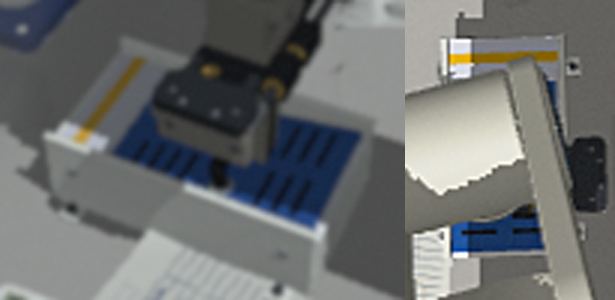

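The plate moved back with little force and its back edge is at the lip; the front is still up. I push further.

Request:
send_rows --pt "0.008 0 0 0 0 0 1" --pt "0.008 0 0 0 0 0 1" --pt "0 0 0 0 0 0 1"

```text
time_s: 7.0
tool_pos: [0.5246, 0.1313, 0.0612]
tool_rot: [[1.0, 0.0, 0.001], [0.0, -1.0, 0.0], [0.001, -0.0, -1.0]]
force: [0.9, -0.7, -0.5]
grip_width: 0.002
grasp_force: 0.0
```

Request:
send_rows --pt "0.008 0 0 0 0 0 1" --pt "0.008 0 0 0 0 0 1" --pt "0 0 0 0 0 0 1"

```text
time_s: 7.3
tool_pos: [0.5329, 0.1314, 0.0613]
tool_rot: [[1.0, 0.0, 0.001], [0.0, -1.0, 0.0], [0.001, -0.0, -1.0]]
force: [0.0, 0.5, 0.1]
grip_width: 0.002
grasp_force: 0.0
```

```bash
python3 look.py a5
```

```text
7.4 [0.5322 0.1313 0.0612] [-0.6  0.6 -0. ]
```

View pics/a5.png

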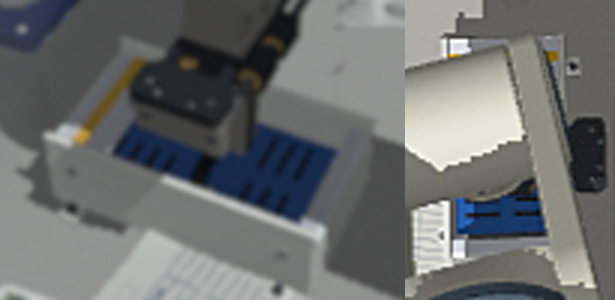

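The front end looks dropped, with the front lip visible in front of the plate. I lift clear and move aside to measure.

Request:
send_rows --pt "0 0 0.08 0 0 0 1" --pt "0 0 0.08 0 0 0 1" --pt "0 -0.09 0.04 0 0 0 1" --pt "0 -0.1 0 0 0 0 1" --pt "0 -0.1 0 0 0 0 1" --pt "0 -0.1 0 0 0 0 1" --pt "0 -0.1 0 0 0 0 1" --pt "0 -0.1 0 0 0 0 1" --pt "0 0 0 0 0 0 1"

```text
time_s: 8.3
tool_pos: [0.5318, -0.169, 0.1614]
tool_rot: [[1.0, -0.004, 0.001], [-0.004, -1.0, -0.002], [0.001, 0.002, -1.0]]
force: [0.8, 0.6, 0.6]
grip_width: 0.008
grasp_force: 0.0
```

```bash
python3 look.py a6
python3 - <<'E'
from plant import cams
from h import *
for n,b in(("top",(188,170,240,255)),("scene",(200,200,320,285))):
    i=cams.get_image(n)
    print(n,"plate",rect(mask(i,(100,120,30),(125,255,255),b),i,.035,9))
    k=mask(i,(0,0,0),(180,255,45),b); k=cv2.morphologyEx(k,cv2.MORPH_OPEN,np.ones((3,3)))
    r=rect(k,i,.054);print(n,"handle",r)
E
```

```text
8.4 [ 0.5315 -0.1646  0.161 ] [ 0.2 -0.1 -0.9]
top plate ((543.8726806640625, 132.72604370117188), (146.86044311523438, 96.49771881103516), 0.16303934156894684)
top handle ((546.0157470703125, 119.71839141845703), (43.21341323852539, 8.658329010009766), 89.00408172607422)
scene plate ((550.2913208007812, 122.50923919677734), (147.85044860839844, 72.82477569580078), 0.7125818133354187)
scene handle ((549.4222412109375, 136.14724731445312), (70.27168273925781, 12.591107368469238), 88.02567291259766)
```

View pics/a6.png

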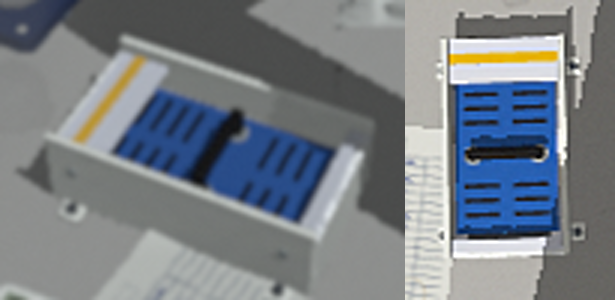

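The plate is flat inside, with its origin about 17 mm behind the ledge point, the bar at x = 0.547 and the case centre at about 0.539. I come down behind the bar and pull it forward.

Request:
send_rows --pt "0.02 0.098 0 0 0 0 1" --pt "0.02 0.098 0 0 0 0 1" --pt "0.02 0.098 0 0 0 0 1" --pt "0.02 0.098 0 0 0 0 1" --pt "0.016 0.098 0 0 0 0 1" --pt "0 0.1 0 0 0 0 1" --pt "0 0 -0.07 0 0 0 1" --pt "0 0 0 0 0 0 1" --pt "0 0 0 0 0 0 1"

```text
time_s: 9.4
tool_pos: [0.5785, 0.132, 0.1258]
tool_rot: [[1.0, 0.002, -0.002], [0.002, -1.0, -0.001], [-0.002, 0.001, -1.0]]
force: [0.7, -0.1, 1.0]
grip_width: 0.005
grasp_force: 0.0
```

Request:
send_rows --pt "0 0 -0.07 0 0 0 1" --pt "0 0 -0.06 0 0 0 1" --pt "0 0 -0.034 0 0 0 1" --pt "-0.008 0 0 0 0 0 1" --pt "-0.008 0 0 0 0 0 1" --pt "-0.008 0 0 0 0 0 1" --pt "0 0 0 0 0 0 1"

```text
time_s: 10.1
tool_pos: [0.5679, 0.1312, 0.0456]
tool_rot: [[1.0, 0.0, 0.002], [0.0, -1.0, 0.0], [0.002, -0.0, -1.0]]
force: [-0.1, 1.1, 0.1]
grip_width: 0.007
grasp_force: 0.0
```

Request:
send_rows --pt "-0.008 0 0 0 0 0 1" --pt "-0.008 0 0 0 0 0 1" --pt "0 0 0 0 0 0 1"

```text
time_s: 10.4
tool_pos: [0.5603, 0.1315, 0.0448]
tool_rot: [[1.0, 0.001, 0.002], [0.001, -1.0, 0.0], [0.002, -0.0, -1.0]]
force: [1.8, 0.0, 2.0]
grip_width: 0.006
grasp_force: 0.9
```

Request:
send_rows --pt "-0.006 0 0 0 0 0 1" --pt "-0.006 0 0 0 0 0 1" --pt "-0.006 0 0 0 0 0 1" --pt "0 0 0 0 0 0 1"

```text
time_s: 10.8
tool_pos: [0.5504, 0.1313, 0.0441]
tool_rot: [[1.0, 0.0, -0.0], [0.0, -1.0, 0.0], [-0.0, -0.0, -1.0]]
force: [2.6, 0.1, 2.3]
grip_width: 0.006
grasp_force: 1.5
```

Request:
send_rows --pt "-0.004 0 0 0 0 0 1" --pt "-0.004 0 0 0 0 0 1" --pt "0 0 0 0 0 0 1"

```text
time_s: 11.1
tool_pos: [0.547, 0.1314, 0.0442]
tool_rot: [[1.0, 0.0, 0.001], [0.0, -1.0, 0.0], [0.001, -0.0, -1.0]]
force: [5.6, -0.9, 3.0]
grip_width: -0.001
grasp_force: 2.5
```

Request:
send_rows --pt "-0.004 0 0 0 0 0 1" --pt "0 0 0 0 0 0 1"

```text
time_s: 11.3
tool_pos: [0.5465, 0.1321, 0.0445]
tool_rot: [[1.0, 0.0, 0.004], [0.0, -1.0, 0.001], [0.004, -0.001, -1.0]]
force: [7.8, 4.0, -0.9]
grip_width: 0.003
grasp_force: 4.3
```

Request:
send_rows --pt "-0.004 0 0 0 0 0 1" --pt "0 0 0 0 0 0 1"

```text
time_s: 11.5
tool_pos: [0.5462, 0.1322, 0.045]
tool_rot: [[1.0, 0.0, 0.007], [0.0, -1.0, 0.002], [0.007, -0.002, -1.0]]
force: [11.6, 3.4, -0.0]
grip_width: 0.004
grasp_force: 6.0
```

Request:
send_rows --pt "0.02 0 0 0 0 0 1" --pt "0.01 0 0 0 0 0 1" --pt "0 0 0.09 0 0 0 1" --pt "0 0 0.09 0 0 0 1" --pt "0 -0.09 0.05 0 0 0 1" --pt "0 -0.1 0 0 0 0 1" --pt "0 -0.1 0 0 0 0 1" --pt "0 -0.1 0 0 0 0 1" --pt "0 -0.1 0 0 0 0 1" --pt "0 -0.1 0 0 0 0 1"

```text
time_s: 12.5
tool_pos: [0.5562, -0.1641, 0.1576]
tool_rot: [[1.0, 0.0, -0.003], [0.0, -1.0, 0.001], [-0.003, -0.001, -1.0]]
force: [0.5, -0.0, -0.6]
grip_width: 0.007
grasp_force: 0.0
```

```bash
python3 look.py a7
python3 - <<'E'
from plant import cams
from h import *
for n,b in(("top",(188,170,240,255)),("scene",(200,200,320,285))):
    i=cams.get_image(n)
    print(n,"plate",rect(mask(i,(100,120,30),(125,255,255),b),i,.035,9))
    k=mask(i,(0,0,0),(180,255,45),b); k=cv2.morphologyEx(k,cv2.MORPH_OPEN,np.ones((3,3)))
    r=rect(k,i,.054);print(n,"handle",r)
E
```

```text
12.6 [ 0.5564 -0.1674  0.1576] [-0.5  0.5  0.2]
top plate ((540.986083984375, 134.15948486328125), (152.10813903808594, 97.61824798583984), 1.1027177572250366)
top handle ((530.0477294921875, 135.5084228515625), (9.841948509216309, 68.9312515258789), 1.7200958728790283)
scene plate ((550.7734375, 123.00436401367188), (148.01904296875, 71.84659576416016), 0.7125818729400635)
scene handle ((533.0736083984375, 135.09112548828125), (71.00697326660156, 12.113767623901367), 87.30692291259766)
```

View pics/a7.png

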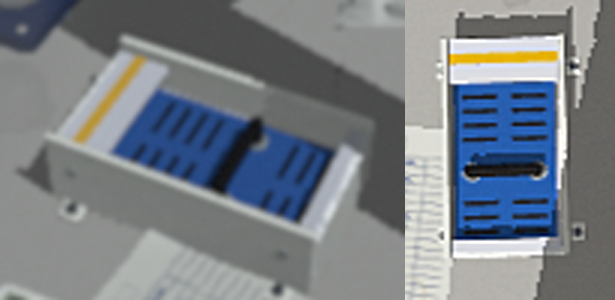

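The bar has moved about 16 mm forward to x ≈ 0.531, and the rising force shows the plate at the front wall. It lies flat and both lips cover its ends, so I hand in.

```bash
python3 -c "
from plant import env
print(env.finish_job())"
```

```text
the job is handed in; nothing more can be done
None
```

The deck plate lies flat on the ledges against the front wall with both ends under the lips, as far as the last pictures and contact force show. I handed the job in at about 12.6 s, and the verdict was not shown.

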